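Open the secret drawer of the bench box

TASK

The drawer of the wooden bench box is held by a hidden catch under one of the seven dark inlay tiles along the front edge of its top. Find it by sliding the closed gripper tips lightly along the row until they drop into the hidden recess, and press the catch there so that the drawer springs out a little; then pull the drawer by its knob all the way out to its stop and let go. The inlay is thin, so never press it hard (30 N would crack it), and leave the goblet, tape measure and turned round box where they stand.

Things in the scene. Friction and masses are not known exactly. Their poses are not given: they have to be found in the camera images.
- box: Wooden box fixed to the bench, 120 mm deep (x), 320 mm long (y), 90 mm high; origin at the centre of its underside. x points from its front (drawer side) to its back, y to its left end seen from the front, z up. Its top is flat except for a bead 3 mm high, 52 mm behind the centre; nothing stands on it.
- strip_mid (a point): Middle of the inlay row, on its top surface (90 mm above the bench), axes as the box. The row is flush with the box top, 44 mm wide (x) and 294 mm long (y): seven like tiles, 44 x 42 mm, centred at y = -126, -84, -42, 0, 42, 84, 126 mm from here. Six are rigid; one, not always in the same place, is the sprung cover of the hidden recess.
- catch (a joint): How far the catch is pressed: 0 at rest, 0.006 m at its bottom; does not tell where it is. Over it the cover tile sinks 6 mm at a light push (0.8 to 1.4 N) once the whole tip is within the tile; then the catch meets the tip, gives way from 5 to 6 N and goes 6 mm deeper (9 to 10 N at the bottom); the drawer is freed 3 to 4 mm down (7 to 8 N). Both spring back up when let go.
- drawer (a joint): How far the drawer is out: 0 shut (latched), 0.07 m at its stop. When the catch frees it a spring throws it out by 0.035 to 0.05 m; from there it slides with about 1 to 2 N and stays where it is left.
- knob (a point): Centre of the grip of the drawer's wooden knob, 42 mm above the bench, amid the drawer front; moves with the drawer, axes as the box; the drawer comes out along -x. The knob is round about x, 19 mm in diameter, and stands 25 mm off the front (this point 17 mm off it; shut, the drawer front is flush with the box front). Pinch it from above, fingers at its left and right (closing along y).
- goblet: Turned wooden goblet, 56 mm wide, 118 mm high, loose, its centre 55 to 80 mm past the right (-y) end of the box; origin at the centre of its foot. Not to be disturbed.
- tape_measure: Tape measure, 34 x 82 x 62 mm, loose, standing past the left (+y) end of the box; origin at the centre of its underside. Not to be disturbed.
- turned_box: Round turned wooden box, 57 mm in diameter, 40 mm high, loose, standing in front and to the left of the box; origin at the centre of its underside. Not to be disturbed.

How it is judged (in metres and radians):
On the way:
1. the hidden catch is pressed down (value of joint catch above 0.002 m), for 0.05 s.
At the end, for the whole second after the job is handed in: The drawer is out to its stop (more than 60 of its 70 mm) and at rest, and the catch is let go (less than 1 mm down) (value of joint drawer above 0.06 m and velocity of joint drawer below 0.01 m/s and value of joint catch below 0.001 m); the robot touches nothing.
It fails at once if the inlay or the box is pressed with 30 N or more while the drawer is still shut (value of joint drawer below 0.01 m and contact force between the fingers and anything else above 30 N).
It fails at once if the goblet is moved by more than 30 mm or tipped (distance of goblet from where it was at the start of the episode above 0.03 m or angle between goblet's own z axis and vertical above 0.4 rad).
It fails at once if the tape measure is moved by more than 30 mm or tipped (distance of tape_measure from where it was at the start of the episode above 0.03 m or angle between tape_measure's own z axis and vertical above 0.4 rad).
It fails at once if the turned round box is moved by more than 30 mm or tipped (distance of turned_box from where it was at the start of the episode above 0.03 m or angle between turned_box's own z axis and vertical above 0.4 rad).
It also fails if it takes over 72 s, if anything falls off the work surface, if the arm or the gripper's body presses on something with over 40 N, if the wrist force passes 120 N, or if a joint passes its speed limit or range.

ROBOT

A 6-joint arm with a two-finger parallel gripper is mounted at the origin on a cart in front of the work surface, level with it; the furniture and walls round the work are solid. World frame = base frame: x ahead of the robot, y to its left, z up, the work surface at z = 0. Lengths are in mm, angles in rad, forces in N, time in s.
With the tool pointing down it reaches from about 325 to 875 mm from the base axis. Payload 4.4 kg.
Tool frame: the origin (TCP) lies on the centre line of the jaws, within the pads' length; the fingertips stand ahead of it and the grasp point (between the pads) lies 6 mm ahead of it (ctrl.tcp_to_tips is the z of the fingertips in the tool frame, in mm); z points along the fingers, y is the line along which they close (so a half turn about z gives the same grasp; the last joint's range is limited). The gripper opens to 85 mm and grips with 20 to 120 N. Pads are 22 mm wide; open, the fingers measure 114 mm over their backs; the gripper's body (76 mm by 85 mm) begins 54 mm behind the grasp point. The pads swing forward as they close: fully open they stand 13 mm farther back than shut.
Start: joints at [-1.385, 0.207, 1.542, -0, 1.393, -0.15], TCP at [189.464, -542.891, 256.282] pointing down, gripper open.
Joint ranges: [-2.73, 2.73], [-0.86, 2.22], [0.23, 2.46], [-1.11, 4.25], [0.08, 2.63], [-2.82, 2.82]. Speed limits (rad/s): [2.79, 2.79, 3.14, 3.14, 3.14, 3.14].

INTERFACE

Orientations are given as a 3x3 rotation matrix whose columns are the frame's x, y, z axes.
In Python, from plant import ctrl, sensors, optics gives the robot as it stands. Calls block until the motion is done:
- ctrl.move_ptp(position, orientation): joint-space move of the TCP to a pose.
- ctrl.move_l(position, rot=None, vel=150, threshold=None): straight line of the TCP; rot=None keeps the orientation; vel is the mean speed in mm/s. With threshold (N) it stops when the force on the tool has changed by that much, and returns True; else False.
- ctrl.set_joints(angles): joint-space move.
- ctrl.gripper_to(opening, force=None): finger opening in mm; force is the grip in N (None keeps the last); returns when the fingers have stopped.
- ctrl.hold(seconds).
- ctrl.solve_ik(position, orientation): joint angles nearest the present ones, or None.
- sensors.read_state(): the state.
- optics.grab_frame(name): name is "side" or "top"; returns (picture, depth): 400x640x3 uint8, red, green, blue; 400x640 float32, mm along the optical axis (not along the pixel's ray), 0 where there is no reading.
- optics.camera_params(name): a dict with "mtx" (3x3 intrinsics, pixels), "R" (3x3) and "t" (3): a world point X has camera coordinates R X + t. Camera axes: x right, y down, z forward; pixel columns grow to the right and rows downward; lengths in mm; the calibration is good to about 2 mm. A picture is of the moment at which its call begins. camera_params takes no time and is no camera call.
A pose or a line that the arm cannot do raises ctrl.MotionError and nothing moves.
- ctrl.finish_job(): hands the job in; it is judged then, once.
The state is a dict: "t": time; "q": joint angles; "qvel": joint speeds; "tau": joint torques, N m; "eef_pos": TCP position; "eef_rot": TCP orientation; "force": force on the tool from outside, world axes, zero at the start; "wrist_torque": the same for the moment, N m; "grip_width": finger opening in mm; "grasp_force": force on a finger pad.
Only numpy, scipy, OpenCV 4.12 (cv2) and the standard library are available. Lean on these libraries where they do the work, as an engineer would, in place of code of your own. Each camera call takes 0.05 s, during which the arm holds its last target. There are 200 camera calls.

## Working session

There is one attempt and no reset: what is moved stays moved. The work goes in short steps, each a Python script; the robot and the scene stay as the last script left them, time stands still between calls to the robot, and variables do not carry over. Pictures are saved under pics/ and viewed, at most 10 in all, crops included, and the job is handed in when it is done.

```bash
mkdir -p pics; ls
python3 - <<'E'
from plant import ctrl,sensors,optics
import cv2,numpy as np
for n in("top","side"):
    p,d=optics.grab_frame(n); cv2.imwrite(f"pics/{n}0.png",p[:,:,::-1]); np.savez(f"{n}0.npz",p=p,d=d)
    c=optics.camera_params(n); print(n,c["mtx"].tolist(),(-c["R"].T@c["t"]).round(), c["R"].round(3).tolist())
print(sensors.read_state(),ctrl.tcp_to_tips)
E
```

```text
pics
top [[390.9484526665017, 0.0, 328.917693845481], [0.0, 390.9484526665017, 197.45279910420888], [0.0, 0.0, 1.0]] [ 410.  -87. 1017.] [[-0.01, -1.0, -0.022], [-0.991, 0.013, -0.134], [0.135, 0.021, -0.991]]
side [[367.6457683224907, 0.0, 316.17034276688054], [0.0, 367.6457683224907, 197.04291434659663], [0.0, 0.0, 1.0]] [ 464. -870.  450.] [[0.998, -0.059, -0.001], [-0.025, -0.409, -0.912], [0.053, 0.911, -0.41]]
{'t': 0.1, 'q': array([-1.38551183e+00,  2.07359970e-01,  1.54280206e+00, -3.72459152e-07,
        1.39348650e+00, -1.50498974e-01]), 'qvel': array([ 0.0016215 , -0.00176332, -0.00279593,  0.00032333,  0.00109237,
        0.00116942]), 'tau': array([-2.40988775e-04, -3.84087467e+01, -2.92548323e+01, -2.23383722e-04,
        4.83219206e-03,  5.25356356e-06]), 'eef_pos': array([ 189.34152167, -542.27277193,  255.23179258]), 'eef_rot': array([[ 9.44152475e-01,  3.29508665e-01, -3.79106093e-04],
       [ 3.29508740e-01, -9.44150363e-01,  2.02061763e-03],
       [ 3.07877864e-04, -2.03268991e-03, -9.99997887e-01]]), 'force': array([0.2966941 , 0.20135351, 0.26086941]), 'wrist_torque': array([-0.04308391,  0.00405665,  0.02250676]), 'grasp_force': 0.0, 'grip_width': 85.3256008692246} 25.0
```

View pics/top0.png

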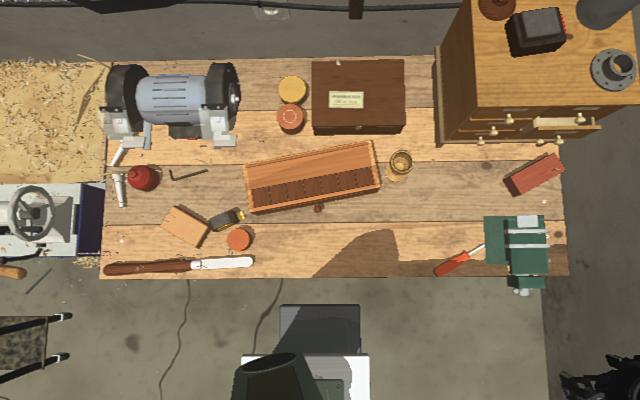

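View pics/side0.png

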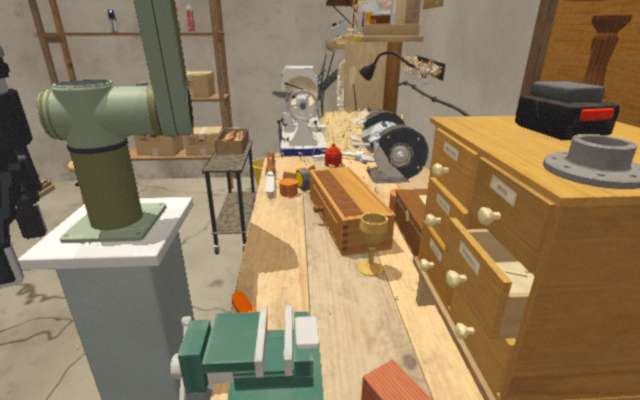

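The top view shows the box at about (245–382, 140–215) px with the dark inlay row from (252,200) to (378,178). The knob is at (318,208), the goblet at (400,162), the tape at (226,219) and the round box at (238,239). Next I measure the top plane from depth and the row by colour.

```bash
cat > h.py <<'E'
import numpy as np,cv2
from plant import ctrl,sensors,optics
def pts(n,d):
    c=optics.camera_params(n);K=c["mtx"];v,u=np.mgrid[:400,:640]
    P=np.stack([(u-K[0,2])/K[0,0]*d,(v-K[1,2])/K[1,1]*d,d],-1)
    return (P-c["t"])@c["R"]
def ray(n,uv,z):
    c=optics.camera_params(n);uv=np.atleast_2d(uv).astype(float)
    r=np.c_[(uv-c["mtx"][:2,2])/c["mtx"][[0,1],[0,1]],np.ones(len(uv))]@c["R"]
    o=-c["R"].T@c["t"];return o+r*((z-o[2])/r[:,2])[:,None]
def rect(m,z):
    m=cv2.morphologyEx(m.astype(np.uint8),cv2.MORPH_CLOSE,np.ones((3,3)))
    k=max(cv2.findContours(m,0,cv2.CHAIN_APPROX_NONE)[0],key=cv2.contourArea)[:,0]
    return cv2.minAreaRect(ray("top",k,z)[:,:2].astype(np.float32))
E
python3 - <<'E'
from h import *
f=np.load("top0.npz");p,d=f["p"],f["d"]
W=pts("top",d);roi=np.zeros((400,640),bool);roi[130:222,235:392]=1
top=roi&(abs(W[...,2]-90)<8)
print("ztop",np.median(W[...,2][top]),top.sum())
print("box",rect(top,90))
hsv=cv2.cvtColor(p,cv2.COLOR_RGB2HSV)
print("V hist",np.histogram(hsv[...,2][top],12))
dark=top&(hsv[...,2]<125)
print("strip",rect(dark,90))
v=p[...,::-1].copy();v[dark]=(0,255,0);v=v[120:260,190:430]
cv2.imwrite("pics/c1.png",cv2.resize(np.hstack([p[120:260,190:430,::-1],v]),None,fx=1.66,fy=3,interpolation=0)) if 0 else cv2.imwrite("pics/c1.png",cv2.resize(np.vstack([p[130:225,200:420,::-1],v[10:105,10:230]]),None,fx=3,fy=3,interpolation=0))
for n,u,w in(("gob",400,162),("tape",226,219),("tb",238,239),("knob",318,208)):print(n,W[w-1:w+2,u-1:u+2].reshape(-1,3).mean(0).round())
E
```

```text
ztop 91.41238834663761 6481
box ((589.6231689453125, -21.926284790039062), (121.11541748046875, 319.9171447753906), 10.339273452758789)
V hist (array([  46,  228, 1620,  394,   80,  137,  250, 1249, 1452,  726,  243,
         56]), array([ 82.        ,  96.16666667, 110.33333333, 124.5       ,
       138.66666667, 152.83333333, 167.        , 181.16666667,
       195.33333333, 209.5       , 223.66666667, 237.83333333,
       252.        ]))
strip ((562.7498779296875, -27.944015502929688), (45.03673553466797, 292.8919372558594), 10.343055725097656)
gob [ 624. -243.   71.]
tape [489. 186.  64.]
tb [441. 162.  41.]
knob [515. -39.  51.]
```

View pics/c1.png

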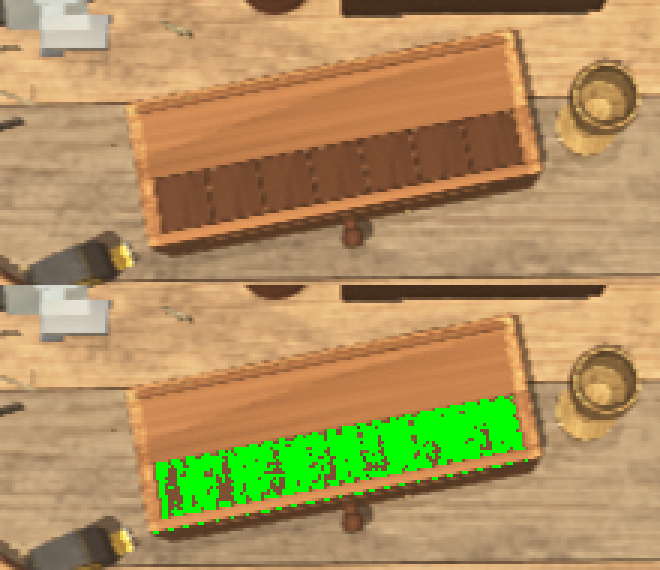

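The mask covers the seven-tile row, with its middle near (563,-28) and the box yaw at 10.3°. Now I close the gripper, go above the right end tile and touch down lightly.

```bash
cat >> h.py <<'E'
a=np.radians(10.34);BX=np.array([np.cos(a),np.sin(a),0]);BY=np.array([-np.sin(a),np.cos(a),0])
R=np.c_[BX,-BY,[0,0,-1.]]
MID=np.array([562.7,-27.9,90.])
def at(x,y,tipz,tip=None): return MID*[1,1,0]+BX*x+BY*y+[0,0,tipz+(ctrl.tcp_to_tips if tip is None else tip)]
S=sensors.read_state
E
python3 - <<'E'
from h import *
ctrl.gripper_to(0)
print(ctrl.tcp_to_tips)
ctrl.move_ptp(at(0,-126,150),R)
ctrl.move_l(at(0,-126,100),vel=100)
ctrl.hold(.2);f=[S()["force"] for _ in range(1)];print(f)
print(ctrl.move_l(at(0,-126,84),vel=10,threshold=2.0))
s=S();print(s["t"],s["eef_pos"],s["force"])
for k in range(4):
    ctrl.hold(.1);s=S();print(s["eef_pos"][2]-ctrl.tcp_to_tips,s["force"])
z=s["eef_pos"]
for dz in(.5,1.0):
    ctrl.move_l(z-[0,0,dz],vel=20);ctrl.hold(.1);s=S();print(dz,s["eef_pos"][2]-ctrl.tcp_to_tips,s["force"],s["t"])
    if s["force"][2]>6: break
E
```

```text
25.0
[array([-0.13532721, -0.128067  , -0.13076664])]
True
4.7333 [ 585.26793647 -151.83764453  115.11033877] [-0.32027893  0.32196401  3.87191324]
90.10063833194877 [ 0.70381819 -0.08523657  5.80855701]
90.07901241135852 [-0.76601107 -0.47005047  5.37456883]
90.10461531213966 [-0.04365812  0.06918684  5.02218219]
90.08958370421674 [-0.48766077  0.07217413  4.81456676]
0.5 90.10128967292518 [-1.58121127  0.58760361  5.3840706 ] 5.4833
1.0 90.07245119300133 [-1.77060173 -0.31371376  8.57577333] 5.8333
```

Rigid here, with a contact stiffness of about 6 N/mm. Now the slide: hold about 4 N and follow the height.

Run:
```python
from h import *
zc=90.1-0.6   # commanded tip height
y=-126.;log=[];found=None
ctrl.move_l(at(0,y,zc),vel=20)
while y<127:
    y+=4; ctrl.move_l(at(0,y,zc),vel=40); s=S();fz=s["force"][2];tz=s["eef_pos"][2]-25
    log.append((y,round(zc,2),round(tz,2),round(fz,1)))
    if fz>12: zc+=1; print("high",log[-1]); 
    elif fz>6: zc+=.15
    elif fz<3: zc-=.4 if fz<2 else .15
    if tz<88.3: found=y;break
    if S()["t"]>50:break
for l in log: print(*l,end=" | ")
print(found,S()["t"])
```

```text
-122.0 89.5 90.1 5.7 | -118.0 89.5 90.12 4.8 | -114.0 89.5 90.08 5.5 | -110.0 89.5 90.13 5.0 | -106.0 89.5 90.11 6.2 | -102.0 89.65 90.07 5.1 | -98.0 89.65 88.4 1.0 | -94.0 89.25 88.41 1.1 | -90.0 88.85 88.66 0.3 | -86.0 88.45 88.43 0.1 | -82.0 88.05 88.07 0.5 | -82.0 8.8333
```

The tips dropped over the tile at y = -84. Next I press the catch there in small steps.

Run:
```python
from h import *
ctrl.move_l(at(0,-84,87),vel=20)
z=87.
while z>78.2:
    z-=.3; ctrl.move_l(at(0,-84,z),vel=15); s=S();tz=s["eef_pos"][2]-25
    print(round(z,1),round(tz,2),round(s["force"][2],1),end=" | ")
    if s["force"][2]>9.3 or tz<79.3: break
ctrl.hold(.2);s=S();print(s["eef_pos"][2]-25,s["force"])
ctrl.move_l(at(0,-84,100),vel=60)
ctrl.move_l(at(-60,-84,180),vel=150)
p,d=optics.grab_frame("top");cv2.imwrite("pics/t2.png",cv2.resize(p[120:260,190:430,::-1],None,fx=3,fy=3))
np.savez("t2.npz",p=p,d=d)
W=pts("top",d)
L=(W-MID)@np.c_[BX,BY]
m=(abs(L[...,1])<110)&(L[...,0]<-36)&(L[...,0]>-130)&(W[...,2]>30)&(W[...,2]<85)
print(m.sum(),np.percentile(L[m],[1,50,99],axis=0),S()["t"])
```

```text
86.7 86.72 0.8 | 86.4 86.44 0.9 | 86.1 86.1 1.9 | 85.8 85.79 1.5 | 85.5 85.51 1.6 | 85.2 85.19 0.9 | 84.9 84.87 1.3 | 84.6 84.62 0.6 | 84.3 84.29 0.9 | 84.0 84.1 1.9 | 83.7 83.99 4.0 | 83.4 83.86 4.8 | 83.1 83.77 7.1 | 82.8 83.61 6.9 | 82.5 83.37 7.5 | 82.2 83.16 7.2 | 81.9 82.92 7.7 | 81.6 82.64 7.7 | 81.3 82.35 8.6 | 81.0 82.06 8.4 | 80.7 81.82 8.2 | 80.4 81.6 8.5 | 80.1 81.33 7.8 | 79.8 81.01 8.3 | 79.5 80.44 7.0 | 79.2 80.14 6.9 | 78.9 79.85 7.6 | 78.6 79.58 7.5 | 78.3 79.32 6.8 | 78.0 79.06 8.1 | 79.07774368480912 [-1.84305091 -1.80397839  7.43310536]
445 [[-100.20033573 -105.19473077]
 [ -74.10848914   -6.06999826]
 [ -40.66575046  108.63625018]] 18.1833
```

View pics/t2.png

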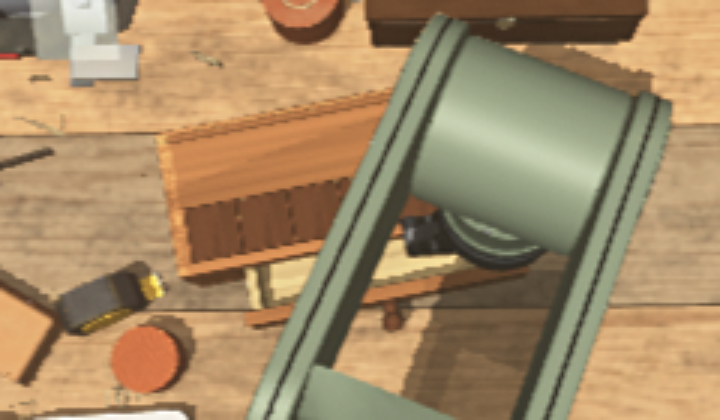

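The drawer has sprung out, and its knob shows at crop (393,313), i.e. (321,224) px. Next I measure the knob and pinch it.

Run:
```python
from h import *
f=np.load("t2.npz");W=pts("top",f["d"]);L=np.dstack([(W-MID)@np.c_[BX,BY],W[...,2]])
print(L[216:232:2,317:326].round()[:,1::3].tolist())
hs=cv2.cvtColor(f["p"],cv2.COLOR_RGB2HSV)
m=(abs(L[...,1])<16)&(L[...,0]<-70)&(L[...,2]>25)&(L[...,2]<75)
print(m.sum());k=L[m];print(k[np.argsort(k[:,0])][::6].round(1).tolist())
# front lip, left side
m=(L[...,1]>20)&(L[...,1]<100)&(L[...,0]<-36)&(L[...,2]>45)&(L[...,2]<85);print(np.percentile(L[m],[1,5,50],axis=0))
print(((ray("top",[[321,224.3]],50)-MID)@np.c_[BX,BY]))
```

```text
[[[-70.0, 1.0, 67.0], [-71.0, -6.0, 63.0], [-72.0, -14.0, 63.0]], [[-75.0, 2.0, 64.0], [-76.0, -6.0, 61.0], [-77.0, -13.0, 64.0]], [[-79.0, 3.0, 56.0], [-80.0, -4.0, 51.0], [-77.0, -11.0, 0.0]], [[-83.0, 4.0, 48.0], [-84.0, -3.0, 49.0], [-82.0, -10.0, 2.0]], [[-88.0, 5.0, 47.0], [-89.0, -3.0, 51.0], [-87.0, -9.0, 1.0]], [[-93.0, 6.0, 48.0], [-94.0, -2.0, 48.0], [-92.0, -8.0, 0.0]], [[-98.0, 7.0, 53.0], [-99.0, -1.0, 50.0], [-97.0, -7.0, -1.0]], [[-99.0, 10.0, 0.0], [-101.0, 2.0, 1.0], [-102.0, -6.0, -0.0]]]
111
[[-102.0, -4.9, 44.0], [-99.8, -5.4, 48.2], [-97.5, -6.0, 50.6], [-95.2, 6.1, 51.1], [-93.2, 3.3, 50.4], [-91.5, 0.3, 53.5], [-88.7, -0.0, 49.1], [-85.0, 4.5, 45.3], [-81.7, -3.8, 46.6], [-79.1, -6.5, 39.8], [-78.2, 11.2, 38.9], [-77.8, 9.7, 63.3], [-77.4, -0.4, 64.6], [-76.2, -8.0, 62.4], [-75.1, -15.6, 61.6], [-74.1, 3.9, 65.4], [-72.9, -3.6, 62.9], [-72.2, -11.4, 65.7], [-70.5, -4.1, 63.1]]
[[-77.96237374  22.06807347  50.16752273]
 [-77.87141117  77.75965477  58.11029056]
 [-72.11303819  89.24724153  62.82082613]]
[[-89.98743279  -2.3379986 ]]
```

Run:
```python
from h import *
ctrl.gripper_to(50)
T=ctrl.tcp_to_tips;print(T)
g=lambda x,z:at(x,0,z,6)   # grasp point height
ctrl.move_l(g(-97,110),vel=200)
print(ctrl.move_l(g(-97,42),vel=80,threshold=8))
w=ctrl.gripper_to(0,20);s=S();print(s["grip_width"],s["grasp_force"],s["eef_pos"]-g(-97,42),s["force"])
if 14<s["grip_width"]<22:
    ctrl.move_l(g(-115,42),vel=60);print(S()["force"])
    print(ctrl.move_l(g(-135,42),vel=30,threshold=10));s=S();print((s["eef_pos"]-MID)@BX,s["force"],s["grip_width"],s["t"])
    ctrl.gripper_to(50);ctrl.hold(.2)
    ctrl.move_l(at((S()["eef_pos"]-MID)@BX,0,150),vel=100)
    ctrl.move_l(at(-160,-150,200),vel=150)
    p,d=optics.grab_frame("top");cv2.imwrite("pics/t3.png",cv2.resize(p[120:260,190:430,::-1],None,fx=3,fy=3))
    W=pts("top",d);L=np.dstack([(W-MID)@np.c_[BX,BY],W[...,2]])
    m=(L[...,1]>20)&(L[...,1]<100)&(L[...,0]<-36)&(L[...,2]>45)&(L[...,2]<85);print(np.percentile(L[m],[1,5,50],axis=0))
    print(S()["t"],S()["force"])
```

```text
25.0
False
16.433460482318164 19.473346100421622 [0.06670222 1.14659042 0.61145235] [-1.84125954  6.10983776  4.55323599]
[-1.65559963  5.01817557  5.07325544]
True
-120.30132089074989 [1.16036936 0.60776935 0.69518477] 17.05852809481907 21.7333
[[-101.56595814   20.88125663   47.85671187]
 [-101.51243645   24.14452694   55.53715342]
 [ -95.97506719   59.6067112    62.9068674 ]]
25.0583 [ 0.43863807  0.22584586 -0.59617591]
```

View pics/t3.png

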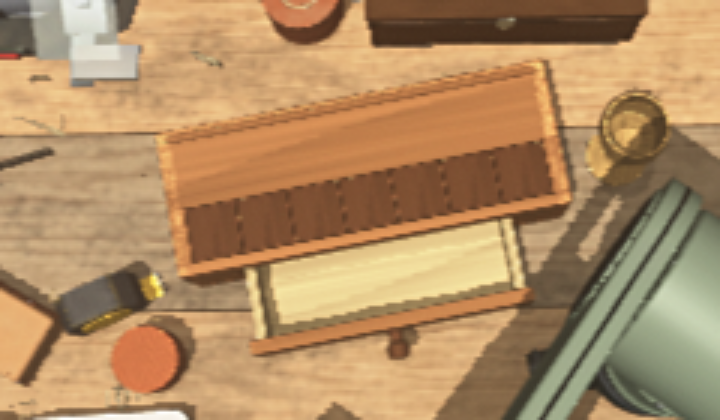

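The drawer is about 68 mm out, its front lip at crop (390,322), with the neighbours undisturbed. That is close to the limit of what I can measure, so I regrip once and confirm the stop by pulling.

Run:
```python
from h import *
g=lambda x,z:at(x,0,z,6)
ctrl.move_l(g(-120,140),vel=200)
print(ctrl.move_l(g(-120,42),vel=80,threshold=8))
ctrl.gripper_to(0,20);s=S();print(s["grip_width"],s["force"])
x0=(s["eef_pos"]-MID)@BX
for x in(-122,-124,-126,-128):
    ctrl.move_l(g(x,42),vel=20);s=S();f=s["force"]@BX;print(x,(s["eef_pos"]-MID)@BX,f)
    if f>14:break
ctrl.gripper_to(50);ctrl.hold(.2)
xe=(S()["eef_pos"]-MID)@BX
ctrl.move_l(at(xe,0,150),vel=100)
ctrl.move_l(at(-160,-150,200),vel=150)
p,d=optics.grab_frame("top");W=pts("top",d);L=np.dstack([(W-MID)@np.c_[BX,BY],W[...,2]])
m=(L[...,1]>20)&(L[...,1]<100)&(L[...,0]<-36)&(L[...,2]>45)&(L[...,2]<85);print(np.percentile(L[m],[1,5],axis=0)[:,0],S()["t"])
```

```text
False
16.989419100837566 [0.01949919 4.93386111 4.23938374]
-122 -119.84518720184658 6.721467531950047
-124 -120.03391110848034 12.56187999273703
-126 -120.28361997926537 17.099801038179987
[-101.72514198 -101.61647256] 31.9083
```

The drawer doesn't move under 17 N, so it is at its stop.

```bash
python3 -c "
from h import *
ctrl.hold(.3);print(ctrl.finish_job())"
```

```text
the job is handed in; nothing more can be done
None
```

I found the catch under the tile at y = -84 mm and pressed it with under 10 N. The drawer is out to its stop (about 68 mm as measured), the knob is released, the goblet, tape measure and round box look undisturbed, and the job is handed in at about 32 s (verdict not shown).

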